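Slide the bulb carrier home in the tester and start the test

TASK

Gently push the carrier full of bulbs along the bench, without lifting it, back against the tester's guide rail and along the rail until it is fully home, square in the corner between the rail and the contact block. Only when it is home, press the larger button on the control box right down and let it come up again. Leave the smaller button, the empty carrier and the other loose parts alone.

Things in the scene. Friction and masses are not known exactly. Their poses are not given: they have to be found in the camera images.
- carrier: Loaded carrier, loose: a flat black block, 90 mm along its x, 140 mm along y, 18 mm high, about 0.5 kg (0.35-0.7), friction about 0.6. Eight white-headed LED bulbs, 23 mm wide, are fixed upright in it in two rows at x = +-20 mm, tops 47 mm above the bench. Origin: centre of its underside. Starts 35-75 mm short of home in x, 50-140 mm in y, turned up to 0.3 rad, +y end towards the contact block.
- tester: Bulb tester, fixed, turned up to 0.15 rad. Its origin is the point on the bench where the carrier's origin belongs when home; the axes of both are then parallel. The open corner is formed by the guide rail (+x side) and the contact block (+y side); its -x and -y sides are free. Behind the block stands the grey housing, 160 x 160 mm and 87 mm high (x -60 to +100, y +105 to +265 mm).
- rail (a point): Guide rail of the tester: a plain aluminium bar along the tester's y, 22 mm high, 15 mm thick, from y = -210 to +105 mm in the tester's frame. This point lies on its working face (tester x = +45 mm, y = 0), 11 mm above the bench; the carrier's +x long side meets that face.
- block (a point): Contact block of the tester: black, 90 mm wide, 34 mm high. This point lies in the middle of its stop face (tester x = 0, y = +70 mm), 9 mm above the bench; the carrier's +y end meets that face. Thin brass leaf contacts reach out from it over the carrier's end, 24 mm above the bench, and offer no resistance.
- control_box: Grey control box, fixed to the bench, 76 mm along its x, 121 mm along its y, its flat top 45 mm above the bench, with two round black push buttons on top, side by side along its y. It stands either on the right of the bench or at the left in front of the tester's housing, and is turned up to 0.3 rad. Origin at the centre of its underside.
- start_top (a point): Centre of the top face of the larger button (32 mm across, in a 48 mm collar 12 mm high), at y = +25 mm on the control box, 67 mm above the bench when up. It is pressed straight down.
- start (a joint): Travel of the larger button: 0 up, 0.006 m fully down. A spring pushes it up, about 1.5 N at first touch and 5 N when fully down.
- small_top (a point): Centre of the top face of the smaller button (16 mm across, in a 32 mm collar), at y = -32 mm on the control box, 66 mm above the bench when up. To be left alone.
- small (a joint): Travel of the smaller button: 0 up, 0.005 m fully down.
- empty_carrier: Carrier of the same size with empty sockets and no bulbs, loose on the bench at the right, beyond the end of the rail. To be left alone. Origin at the centre of its underside.
- bulb_a: Loose bulb standing on its round white head, 23 mm across, 51 mm tall, easily tipped, to the right of the carrier. To be left alone. Origin at the centre of its underside.
- bulb_b: Loose bulb like the other, standing in front of the carrier, nearer the robot. To be left alone. Origin at the centre of its underside.
- driver: Screwdriver 150 mm long lying on the bench in front of the carrier, nearer the robot, roughly along y. To be left alone. Its origin lies at its underside near the middle of its length.
- shell_a: Empty black bulb shell 33 mm long, 25 mm high, lying on the bench beyond the rail. To be left alone. Origin at its underside.
- shell_b: Empty black bulb shell like the other, lying beyond the rail. To be left alone. Origin at its underside.
- shell_bin: Small blue open bin of black shells, fixed, 80 x 110 mm, 45 mm high, its heap up to 60 mm. It stands where the control box does not: on the right or at the left. Origin at the centre of its underside.
Not all that is in view belongs to the job. What is shaped like the control_box but green is not meant.

How it is judged (in metres and radians):
On the way, in this order (a step that is already met when the one before it is completed fails the run):
1. the carrier is fully home, square in the corner between rail and contact block (x of carrier in the frame of tester above -0.003 m and y of carrier in the frame of tester above -0.003 m and angle between the x axis of carrier and the x axis of tester, either way round below 0.04 rad), for 0.2 s.
2. the larger button is pressed down (value of joint start above 0.0045 m), for 0.05 s.
At the end, for the whole second after the job is handed in: The carrier lies still and flat on the bench with its long side within 3 mm of the rail and its contact end within 3 mm of the contact block, square to them within 0.04 rad, and the larger button, after being pressed at least 4.5 mm down, is up again (all of step 1 and distance between carrier and tester below 0.006 m and linear speed of carrier below 0.01 m/s and value of joint start below 0.0015 m); the robot touches nothing.
It fails at once if the carrier is lifted or tipped (height (world z) of carrier above 0.008 m or angle between carrier's own z axis and vertical above 0.12 rad).
It fails at once if the carrier is knocked along faster than 0.4 m/s (linear speed of carrier above 0.4 m/s).
It fails at once if the larger button is pressed while the carrier is not home (value of joint start above 0.003 m and (x of carrier in the frame of tester below -0.004 m or y of carrier in the frame of tester below -0.004 m or angle between the x axis of carrier and the x axis of tester, either way round above 0.05 rad)).
It fails at once if the smaller button is pressed (value of joint small above 0.002 m).
It fails at once if the empty carrier or another loose part is moved more than 20 mm or tipped over (distance of any of empty_carrier, bulb_a, bulb_b, driver, shell_a, shell_b from where it was at the start of the episode above 0.02 m or angle between any of bulb_a, bulb_b's own z axis and vertical above 0.5 rad).
It also fails if it takes over 51 s, if anything falls off the work surface, if the arm or the gripper's body presses on something with over 40 N, if the wrist force passes 120 N, or if a joint passes its speed limit or range.

ROBOT

A 6-joint arm with a two-finger parallel gripper is mounted at the origin on the work surface. World frame = base frame: x ahead of the robot, y to its left, z up, the work surface at z = 0. Lengths are in m, angles in degrees, forces in N, time in s.
With the tool pointing down it reaches from about 0.4 to 0.825 m from the base axis. Payload 7 kg.
Tool frame: the origin (TCP) lies on the centre line of the jaws, within the pads' length; the fingertips stand 11 mm ahead of it and the grasp point (between the pads) lies 8 mm behind it; z points along the fingers, y is the line along which they close (so a half turn about z gives the same grasp; the last joint's range is limited). The gripper opens to 88 mm and grips with 3 to 60 N. Pads are 19 mm wide; open, the fingers measure 130 mm over their backs; the gripper's body (78 mm by 193 mm) begins 47 mm behind the grasp point.
Start: joints at [-53.337, 20.546, 0.682, 0, -70.136, -16.507], TCP at [0.233, -0.634, 0.201] pointing down, gripper open.
Joint ranges: [-176.03, 176.03], [-82.01, 121.73], [-58.28, 71.71], [-173.87, 95.51], [-174.79, -0.11], [-173.66, 173.66]. Speed limits (degrees/s): [136.94, 136.94, 172.46, 180, 180, 180].

INTERFACE

Orientations are given as [roll, pitch, yaw] about the fixed x, y, z axes, in that order (R = Rz(yaw) Ry(pitch) Rx(roll)).
In Python, from plant import r, capture, camera_model, job gives the robot as it stands.
- The arm moves only by the tool drive_tool, never from a script. Its argument "increments" is a list that holds one entry, the list of rows, each a list of 5 numbers: the gripper's target within -1 to 1 (fully open at 1, half-way at 0, shut at -1), then the shift along the tool's x, y, z scaled (see below), then the turn about the tool's z scaled (see below). In form: [[[gripper, tx, ty, tz, roll], ...]]. A call has 1 to 5 rows; each row is the pose to reach, as a shift and turn from the pose commanded when the call began, along the tool's axes at that moment, turning the shorter way round; what a row does not reach only later rows make up. The controller multiplies each number of a shift by 120 mm and each number of a turn by 360 degrees. A row lasts 1/8 s, in which the tool goes at most 62.5 mm and 10.7 degrees, less where a joint would pass 70% of its speed; a pose out of reach is approached as far as the arm can. A call with a number of a shift or a turn outside -1 to 1 is refused whole. A call with a gripper value outside its range is refused whole. The fingers move at their own pace and stop on an object; "squeeze" is the grip in N (left out, the last holds). Time passes only in rows, so rows that repeat a pose let the fingers close. It gives the time, the measured TCP pose, the force, the opening and the grip force at its end, in the units of the state.
- r.get_state(): the state, without advancing time (a new reading comes with each control period).
- capture(name): name is "scene" or "top" or "wrist"; returns the picture (384x512x3 uint8, red, green, blue); there is no depth.
- camera_model(name): a dict with "camera_matrix" (3x3 intrinsics, pixels), "rvec" (rotation vector, rad) and "tvec" (3), from world to camera coordinates, as OpenCV has them. Camera axes: x right, y down, z forward; pixel columns grow to the right and rows downward; lengths in m; the calibration is good to about 2 mm. A picture is of the moment at which its call begins: read the wrist's pose just before it. camera_model takes no time and is no camera call; for the wrist camera it gives the pose at the moment of the call.
- job.close_job(): hands the job in; it is judged then, once.
The state is a dict: "time_s": time; "joints": joint angles; "qd": joint speeds; "joint_torque": joint torques, N m; "tcp_pos": TCP position; "eef_rot": TCP orientation; "contact_force": force on the tool from outside, world axes, zero at the start; "moment": the same for the moment, N m; "gripper_width": finger opening in m; "gripper_force": force on a finger pad.
Only numpy, scipy, OpenCV 4.12 (cv2) and the standard library are available. Lean on these libraries where they do the work, as an engineer would, in place of code of your own. Each camera call takes 0.05 s, during which the arm holds its last target. There are 200 camera calls.

## Working session

There is one attempt and no reset: what is moved stays moved. The work goes in short steps, Python scripts to look and compute and a tool call to move; the robot and the scene stay as the last step left them, time stands still between calls to the robot, and variables do not carry over. Pictures are saved under pics/ and viewed, at most 10 in all, crops included, and the job is handed in when it is done.

Besides the shell and the picture viewer there is one more tool, called as name(argument=value, ...), one argument or row to a line, values as JSON. drive_tool: Moves the arm, as the interface text tells. Its arguments: {"type":"object","properties":{"increments":{"type":"array"},"squeeze":{"type":"number"}},"required":["increments"]}

```bash
mkdir -p pics; ls
python3 - <<'E'
from plant import r, capture, camera_model, job
import cv2,numpy as np
for n in("top","scene"):
    im=capture(n); cv2.imwrite(f"pics/{n}0.png",cv2.resize(im[...,::-1],(800,600),interpolation=cv2.INTER_CUBIC)); np.save(n+"0.npy",im)
    m=camera_model(n); print(n,{k:np.round(v,3).tolist() for k,v in m.items()})
s=r.get_state(); print(s)
E
```

```text
pics
top {'camera_matrix': [[443.474, 0.0, 253.241], [0.0, 443.474, 191.469], [0.0, 0.0, 1.0]], 'rvec': [2.165, -2.143, 0.143], 'tvec': [-0.077, 0.557, 1.371]}
scene {'camera_matrix': [[478.604, 0.0, 258.348], [0.0, 478.604, 191.541], [0.0, 0.0, 1.0]], 'rvec': [0.877, 2.501, -1.078], 'tvec': [0.476, -0.159, 1.542]}
{'time_s': 0.1, 'joints': array([-5.33370795e+01,  2.05855093e+01,  6.38961734e-01, -1.71625453e-02,
       -7.01354821e+01, -1.65062417e+01]), 'qd': array([-0.02727027,  0.016444  ,  0.10712615,  0.02960617, -0.03830411,
       -0.05947115]), 'joint_torque': array([ 4.44035140e-04, -5.84162164e+01,  2.93753707e+01,  7.01552868e+00,
        1.01687363e-02, -7.44219960e-05]), 'tcp_pos': array([ 0.23239548, -0.63322948,  0.2003383 ]), 'eef_rot': array([ 1.79916766e+02, -7.83836857e-03, -1.59849159e+02]), 'contact_force': array([ 0.69452459,  0.43790393, -0.26157536]), 'moment': array([0.03140366, 0.05570277, 0.00629167]), 'gripper_force': 0.0, 'gripper_width': 0.08765628103153907}
```

View pics/top0.png

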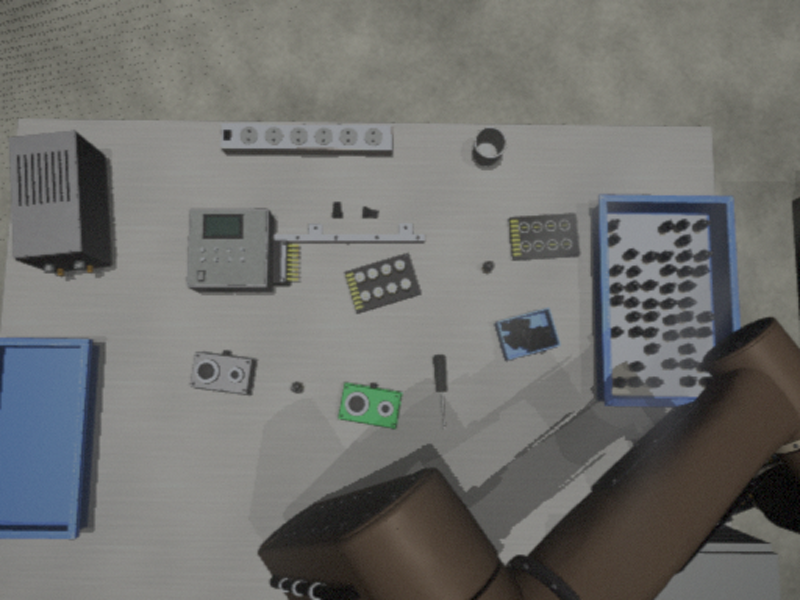

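View pics/scene0.png

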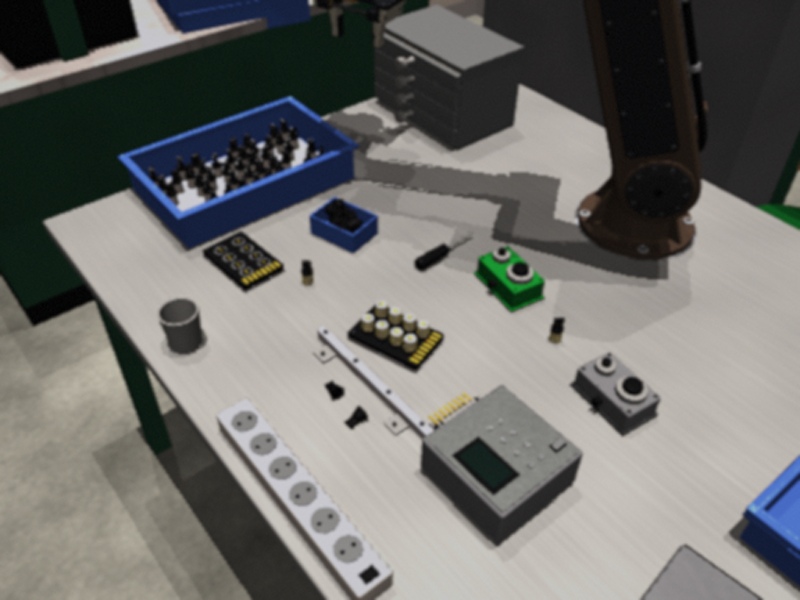

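The top view shows the carrier at (383,283), the rail along row 238 between columns 275 and 425, the block at (285,262) and the grey control box at (222,372), with its larger button at (206,371). It also shows the loose bulbs at (488,267) and (297,387). The scene view shows the same layout. Next I'll measure.

```bash
cat > h.py <<'E'
import numpy as np,cv2
from plant import r, capture, camera_model, job
def ray(n,px,z,m=None):
    m=m or camera_model(n); K=np.array(m["camera_matrix"],float);R=cv2.Rodrigues(np.array(m["rvec"],float))[0];t=np.array(m["tvec"],float).ravel()
    d=(np.linalg.inv(K)@np.c_[np.array(px,float).reshape(-1,2),np.ones(np.size(px)//2)].T).T@R; c=-R.T@t
    return (c+d*((z-c[2])/d[:,2:]))[:,:2]
E
python3 - <<'E'
from h import *
im=np.load("top0.npy"); c=im[120:260,110:300]
cv2.imwrite("pics/c.png",cv2.resize(c[...,::-1],None,fx=4.2,fy=4.2,interpolation=cv2.INTER_CUBIC))
g=im.max(2)
m=np.uint8(g<75)
cs,_=cv2.findContours(m,cv2.RETR_EXTERNAL,cv2.CHAIN_APPROX_NONE)
for k in cs:
    a=cv2.contourArea(k);x,y=k[:,0].mean(0)
    if 15<a<3000 and 110<x<380 and 110<y<290:
        q=cv2.minAreaRect(k); print(np.round((x,y),1),a,np.round(cv2.boxPoints(q),1).tolist(), np.round(ray("top",q[0],.018),3), np.round(ray("top",q[0],.067),3))
E
```

```text
[227.7 257.9] 46.5 [[224.0, 254.0], [232.0, 254.0], [232.0, 262.0], [224.0, 262.0]] [[0.348 0.006]] [[0.349 0.004]]
[190.3 247.7] 16.5 [[188.0, 245.0], [192.0, 245.0], [192.0, 250.0], [188.0, 250.0]] [[0.38  0.127]] [[0.38 0.12]]
[131.2 237.2] 53.5 [[127.0, 233.0], [135.0, 233.0], [135.0, 241.0], [127.0, 241.0]] [[0.411 0.315]] [[0.41  0.302]]
[160.6 240.7] 37.5 [[157.60000610351562, 250.89999389648438], [160.89999389648438, 229.8000030517578], [163.60000610351562, 230.1999969482422], [160.3000030517578, 251.39999389648438]] [[0.401 0.221]] [[0.4   0.211]]
[281.2 238.7] 127.5 [[276.70001220703125, 227.1999969482422], [283.79998779296875, 226.8000030517578], [285.20001220703125, 249.8000030517578], [278.1000061035156, 250.1999969482422]] [[ 0.411 -0.16 ]] [[ 0.41  -0.157]]
[339.9 212.3] 415.0 [[320.20001220703125, 207.1999969482422], [350.20001220703125, 198.6999969482422], [356.20001220703125, 219.5], [326.20001220703125, 228.10000610351562]] [[ 0.493 -0.343]] [[ 0.489 -0.334]]
[311.8 170.5] 20.0 [[309.0, 168.0], [314.0, 168.0], [314.0, 173.0], [309.0, 173.0]] [[ 0.631 -0.259]] [[ 0.622 -0.252]]
[246.  181.4] 541.0 [[221.5, 173.89999389648438], [260.70001220703125, 162.10000610351562], [268.5, 187.89999389648438], [229.1999969482422, 199.60000610351562]] [[ 0.595 -0.044]] [[ 0.587 -0.045]]
[339.  139.8] 22.0 [[331.0, 139.0], [347.0, 139.0], [347.0, 142.0], [331.0, 142.0]] [[ 0.731 -0.35 ]] [[ 0.719 -0.34 ]]
[142.2 144.6] 359.5 [[130.0, 137.0], [154.0, 137.0], [154.0, 152.0], [130.0, 152.0]] [[0.711 0.293]] [[0.7   0.281]]
[162.  173.1] 349.5 [[122.0, 184.0], [172.0, 136.0], [200.8000030517578, 165.89999389648438], [150.6999969482422, 213.89999389648438]] [[0.611 0.226]] [[0.603 0.216]]
[236.1 136. ] 32.0 [[232.0, 133.0], [241.0, 133.0], [241.0, 138.0], [232.0, 138.0]] [[ 0.745 -0.014]] [[ 0.732 -0.016]]
[215.4 134.3] 32.0 [[213.0, 130.0], [218.0, 130.0], [218.0, 138.0], [213.0, 138.0]] [[0.749 0.054]] [[0.736 0.05 ]]
```

View pics/c.png

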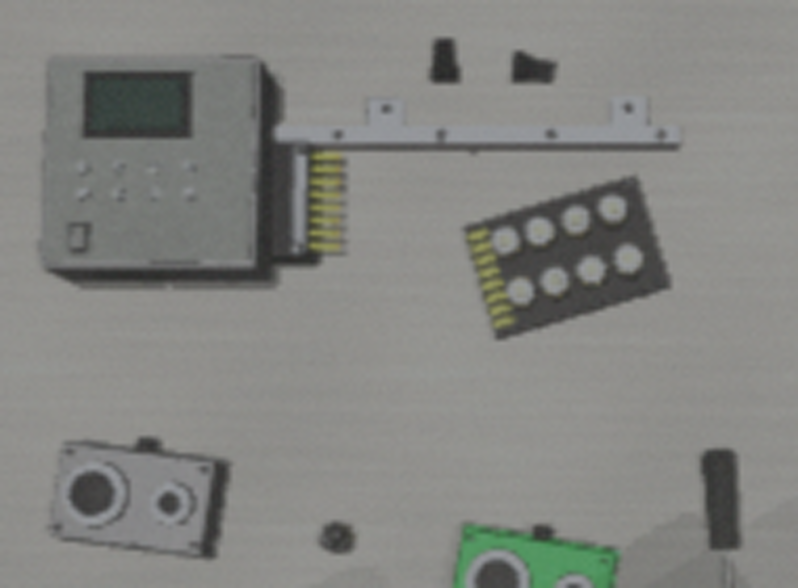

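The crop shows the rail's screw holes from (338,135) to (661,135) with its right end at x=681, and the block face near x=308. The carrier corners are (464,228), (637,178), (670,287) and (497,338). The larger button is at (93,493).

Run:
```python
from h import *
f=lambda p:(np.array(p,float)+.5)/4.2+[109.5,119.5]
W=lambda p,z:ray("top",f(p),z)
h=W([(338,135),(661,135)],.022); d=h[0]-h[1]; th=np.arctan2(-d[0],d[1]); print("holes",h.round(3),"tester yaw",th)
ey=np.array([-np.sin(th),np.cos(th)]);ex=np.array([np.cos(th),np.sin(th)])
end=W([(681,137)],.022)[0]; b=W([(308,200)],.034)[0]; 
O=h.mean(0)-ex*.0525; O=O-ey*(ey@(O-end)-.210); print("origin by rail end",O.round(3),"face y",ey@(b-O),)
top=W([(48,57),(258,58),(263,268),(42,268)],.087);print("housing in tester",((top-O)@np.c_[ex,ey]).round(3).tolist())
c=W([(464,228),(637,178),(670,287),(497,338)],.018); print(c.round(3).tolist()); e=(c[0]-c[1]+c[3]-c[2])/2
print("carrier",c.mean(0).round(3),"yaw",np.arctan2(-e[0],e[1]),"in tester",(c.mean(0)-O)@np.c_[ex,ey],np.linalg.norm(e))
print("start",W([(93,493)],.067),"small",W([(170,502)],.066)," bulbs",W([(337,537)],.05), 'scene start',ray("scene",np.array([632,387])*.64,.067))
```

```text
holes [[ 0.688  0.135]
 [ 0.69  -0.114]] tester yaw 0.010449317696342188
origin by rail end [0.636 0.08 ] face y 0.07525155447435392
housing in tester [[0.097, 0.262], [0.096, 0.106], [-0.061, 0.099], [-0.061, 0.26]]
[[0.617, 0.037], [0.657, -0.096], [0.573, -0.122], [0.532, 0.01]]
carrier [ 0.595 -0.043] yaw 0.29769343503286555 in tester [-0.04265845 -0.12210982] 0.1384947849665626
start [[0.40964857 0.29958164]] small [[0.40371188 0.24343544]]  bulbs [[0.37968534 0.12320728]] scene start [[0.41742167 0.3056513 ]]
```

drive_tool(
  increments=[
    [[1, -0.4, 0.4, 0, 0], [1, -0.8, 0.8, 0, 0], [1, -0.925, 0.968, 0, 0]],
  ],
)

```text
time_s: 0.48
tcp_pos: [0.2973, -0.4841, 0.2009]
eef_rot: [180.0, 0.0, -159.8]
contact_force: [0.8, -1.0, 0.3]
gripper_width: 0.0877
gripper_force: 0.0
```

drive_tool(
  increments=[
    [[1, -0.4, 0.4, 0, 0], [1, -0.8, 0.8, 0, 0], [1, -0.925, 0.968, 0, 0]],
  ],
)

```text
time_s: 0.85
tcp_pos: [0.3615, -0.3368, 0.2011]
eef_rot: [180.0, 0.0, -159.8]
contact_force: [0.5, -0.8, 0.8]
gripper_width: 0.0875
gripper_force: 0.0
```

drive_tool(
  increments=[
    [[1, -0.4, 0.4, 0, 0], [1, -0.8, 0.8, 0, 0], [1, -0.925, 0.968, 0, 0]],
  ],
)

```text
time_s: 1.23
tcp_pos: [0.4257, -0.1894, 0.2011]
eef_rot: [180.0, 0.0, -159.7]
contact_force: [0.2, -0.2, -0.2]
gripper_width: 0.0875
gripper_force: 0.0
```

drive_tool(
  increments=[
    [[1, -0.4, 0.4, 0, 0.02], [1, -0.8, 0.8, 0, 0.04], [1, -0.925, 0.968, 0, 0.054], [1, -0.925, 0.968, 0, 0.054]],
  ],
)

```text
time_s: 1.72
tcp_pos: [0.4897, -0.0424, 0.2007]
eef_rot: [-180.0, -0.0, -179.2]
contact_force: [-0.6, 0.1, 0.9]
gripper_width: 0.0877
gripper_force: 0.0
```

```bash
cat >> h.py <<'E'
O=np.array([.636,.080]);TH=.0104
def inc(p,yaw,s=None):
    s=s or r.get_state(); y=np.radians(s["eef_rot"][2]); d=np.array(p)-s["tcp_pos"]
    c,q=np.cos(y),np.sin(y); t=np.array([c*d[0]+q*d[1],q*d[0]-c*d[1],-d[2]])/.12
    return t.round(3),round(-((yaw-s["eef_rot"][2]+180)%360-180)/360,4)
def st():
    s=r.get_state(); print("t",round(s["time_s"],2),s["tcp_pos"].round(4),s["eef_rot"].round(2),"F",s["contact_force"].round(1),round(s["gripper_width"],3))
E
python3 - <<'E'
from h import *
st(); print(inc([.49,-.045,.019],-179.4))
im=capture("wrist");np.save("w0.npy",im);cv2.imwrite("pics/w0.png",im[...,::-1]); st()
E
```

```text
t 1.73 [ 0.4897 -0.0424  0.2007] [-1.8000e+02 -4.0000e-02 -1.7915e+02] F [-0.6  0.1  0.9] 0.088
(array([-0.002, -0.022,  1.514]), np.float64(0.0007))
t 1.77 [ 0.4892 -0.0435  0.2007] [-1.7999e+02 -6.0000e-02 -1.7913e+02] F [ 0.3 -0.2  0.1] 0.088
```

View pics/w0.png

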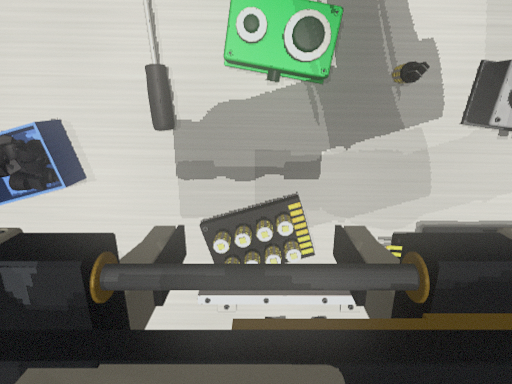

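The wrist view shows the carrier ahead at (257,230) and the rail's screw holes level at row 299. The space below the fingers is clear, so I'll descend.

drive_tool(
  increments=[
    [[1, 0, -0.02, 0.4, 0], [1, 0, -0.02, 0.8, 0], [1, 0, -0.02, 1.0, 0]],
  ],
)

```text
time_s: 2.15
tcp_pos: [0.4872, -0.0483, 0.0788]
eef_rot: [-180.0, -0.2, -179.3]
contact_force: [0.1, -0.2, 0.4]
gripper_width: 0.0875
gripper_force: 0.0
```

drive_tool(
  increments=[
    [[1, 0, 0, 0.3, 0], [1, 0, 0, 0.5, 0], [1, 0, 0, 0.51, 0], [1, 0, 0, 0.51, 0]],
  ],
)

```text
time_s: 2.65
tcp_pos: [0.4897, -0.0474, 0.0207]
eef_rot: [-180.0, 0.0, -179.3]
contact_force: [0.4, 0.2, 0.3]
gripper_width: 0.0874
gripper_force: 0.0
```

Run:
```python
from h import *
st(); print(inc([.57,-.045,.019],-179.15))
```

```text
t 2.65 [ 0.4897 -0.0474  0.0207] [-1.8000e+02  3.0000e-02 -1.7929e+02] F [0.4 0.2 0.3] 0.087
(array([-0.67 ,  0.011,  0.014]), np.float64(-0.0004))
```

drive_tool(
  increments=[
    [[1, -0.1, 0, 0.012, 0], [1, -0.2, 0, 0.012, 0], [1, -0.3, 0, 0.012, 0], [1, -0.4, 0, 0.012, 0], [1, -0.48, 0, 0.012, 0]],
  ],
)

```text
time_s: 3.28
tcp_pos: [0.5478, -0.0461, 0.0184]
eef_rot: [-180.0, -0.0, -179.3]
contact_force: [0.9, 0.0, 1.0]
gripper_width: 0.0878
gripper_force: 0.0
```

drive_tool(
  increments=[
    [[1, -0.04, 0, 0, 0], [1, -0.08, 0, 0, 0], [1, -0.12, 0, 0, 0], [1, -0.16, 0, 0, 0], [1, -0.2, 0, 0, 0]],
  ],
)

```text
time_s: 3.9
tcp_pos: [0.5712, -0.0458, 0.0185]
eef_rot: [180.0, 0.0, -179.3]
contact_force: [-2.2, -0.2, -0.1]
gripper_width: 0.0875
gripper_force: 0.9
```

Run:
```python
from h import *
st(); im=capture("top"); cv2.imwrite("pics/t1.png",cv2.resize(im[100:260,110:320][...,::-1],None,fx=3.8,fy=3.7,interpolation=cv2.INTER_CUBIC))
```

```text
t 3.9 [ 0.5712 -0.0458  0.0185] [ 1.8000e+02  1.0000e-02 -1.7928e+02] F [-2.2 -0.2 -0.1] 0.088
```

View pics/t1.png

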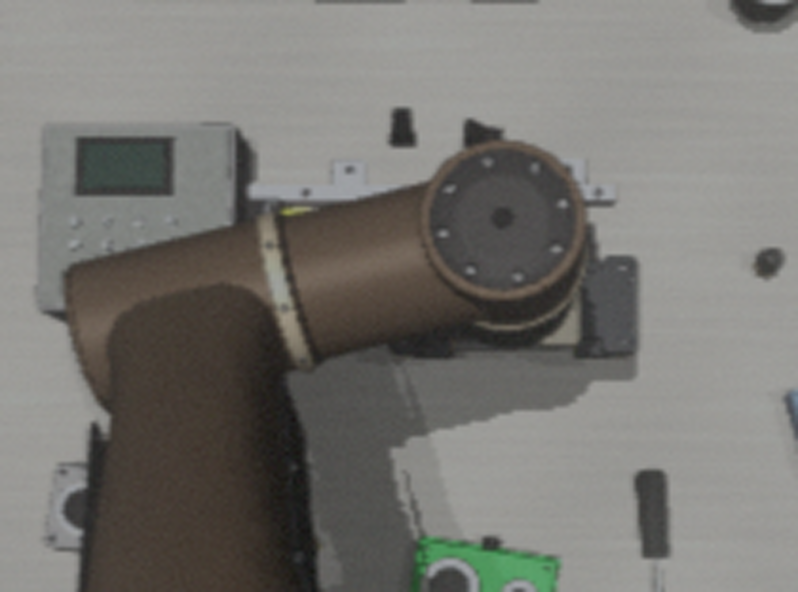

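The top view is hidden by the wrist, which sits at (505,215), so I'll go by force and keep pushing slowly.

drive_tool(
  increments=[
    [[1, -0.03, 0, 0, 0], [1, -0.05, 0, 0, 0], [1, -0.07, 0, 0, 0], [1, -0.08, 0, 0, 0], [1, -0.08, 0, 0, 0]],
  ],
)

```text
time_s: 4.58
tcp_pos: [0.5804, -0.0458, 0.0185]
eef_rot: [-180.0, -0.0, -179.3]
contact_force: [-1.6, -0.6, 0.4]
gripper_width: 0.0876
gripper_force: 1.1
```

Run:
```python
from h import *
st(); im=capture("wrist"); cv2.imwrite("pics/w1.png",im[...,::-1])
```

```text
t 4.58 [ 0.5804 -0.0458  0.0185] [-1.8000e+02 -1.0000e-02 -1.7929e+02] F [-1.6 -0.6  0.4] 0.088
```

View pics/w1.png

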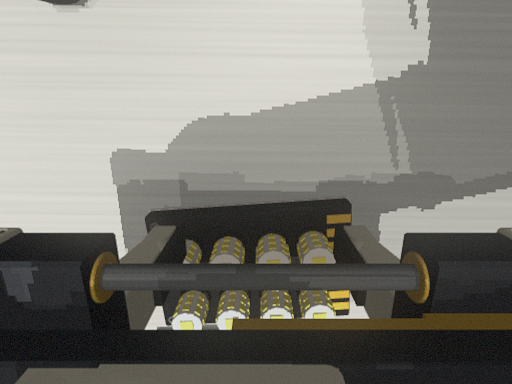

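The wrist view shows the carrier between the fingers, with its near edge running from (147,213) to (350,200). It is still turned a few degrees and not yet seated on the rail.

drive_tool(
  increments=[
    [[1, -0.02, 0, 0, 0], [1, -0.04, 0, 0, 0], [1, -0.06, 0, 0, 0], [1, -0.06, 0, 0, 0]],
  ],
)

```text
time_s: 5.12
tcp_pos: [0.5881, -0.0456, 0.0186]
eef_rot: [180.0, 0.0, -179.3]
contact_force: [-1.9, 0.3, 1.8]
gripper_width: 0.0872
gripper_force: 1.4
```

drive_tool(
  increments=[
    [[1, -0.02, 0, 0, 0], [1, -0.04, 0, 0, 0], [1, -0.06, 0, 0, 0], [1, -0.06, 0, 0, 0]],
  ],
)

```text
time_s: 5.62
tcp_pos: [0.5953, -0.0455, 0.0186]
eef_rot: [-180.0, 0.0, -179.3]
contact_force: [-3.0, 0.9, 1.4]
gripper_width: 0.0881
gripper_force: 1.9
```

drive_tool(
  increments=[
    [[1, -0.02, 0, 0, 0], [1, -0.03, 0, 0, 0], [1, -0.03, 0, 0, 0]],
  ],
)

```text
time_s: 6.0
tcp_pos: [0.5968, -0.0456, 0.0183]
eef_rot: [-180.0, -0.2, -179.3]
contact_force: [-8.3, 3.0, 6.5]
gripper_width: 0.0875
gripper_force: 5.5
```

Run:
```python
from h import *
st(); im=capture("wrist"); s=capture("scene")[150:320,170:370]
cv2.imwrite("pics/w2.png",np.vstack([im[180:384],cv2.resize(s,(512,396),interpolation=cv2.INTER_CUBIC)])[...,::-1])
```

```text
t 6.0 [ 0.5968 -0.0456  0.0183] [-1.8000e+02 -1.7000e-01 -1.7934e+02] F [-8.3  3.   6.5] 0.088
```

View pics/w2.png

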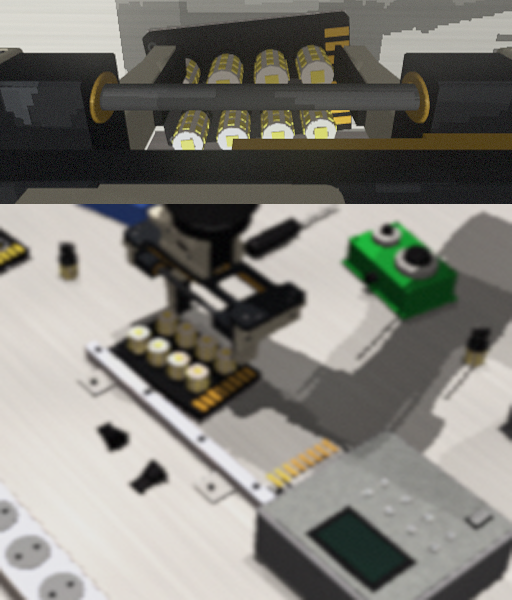

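The wrist crop shows the carrier's contact-end near corner at (350,12) just inside the right finger. That finger slipped past the carrier's end, so only the left finger is pushing. The scene crop shows the carrier close to the rail but still turned. I'll locate the corners and then back off.

Run:
```python
from h import *
print("wrist near corners",ray("wrist",[(146,215),(349,192)],.018).round(3).tolist())
u=np.array([(118,350),(200,417),(260,377)],float); p=np.c_[u[:,0]/512*200+170,(u[:,1]-204)/396*170+150]
print("scene +x-y,+x+y,-x+y",ray("scene",p,.018).round(3).tolist())
```

```text
wrist near corners [[0.593, -0.121], [0.575, 0.014]]
scene +x-y,+x+y,-x+y [[0.673, -0.103], [0.669, 0.029], [0.585, 0.02]]
```

drive_tool(
  increments=[
    [[1, 0.1, 0, 0, 0], [1, 0.3, 0, 0, 0], [1, 0.5, 0, 0, 0], [1, 0.8, 0, 0, 0], [1, 0.8, 0, 0, 0]],
  ],
)

```text
time_s: 6.72
tcp_pos: [0.5007, -0.0467, 0.0188]
eef_rot: [180.0, 0.0, -179.3]
contact_force: [1.1, -0.9, -0.3]
gripper_width: 0.0876
gripper_force: 0.0
```

Run:
```python
from h import *
st(); im=capture("wrist"); cv2.imwrite("pics/w3.png",im[...,::-1])
```

```text
t 6.72 [ 0.5007 -0.0467  0.0188] [ 1.7997e+02  5.0000e-02 -1.7927e+02] F [ 1.1 -0.9 -0.3] 0.088
```

View pics/w3.png

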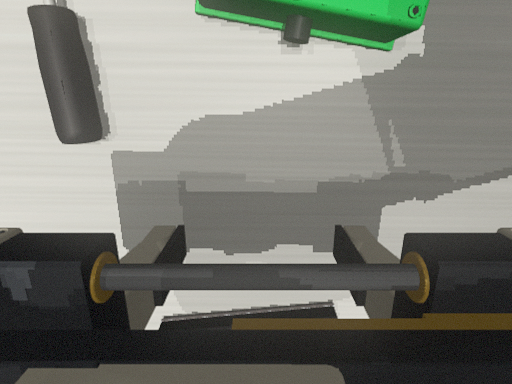

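The wrist view shows the near edge of the carrier at rows 303–320, partly hidden. I'll raise the tool and move it aside for a clear overhead look.

drive_tool(
  increments=[
    [[1, 0.1, 0, -0.3, 0], [1, 0.3, -0.3, -0.6, 0], [1, 0.5, -0.7, -0.9, 0], [1, 0.5, -1, -1, 0]],
  ],
)

```text
time_s: 7.28
tcp_pos: [0.4452, -0.1687, 0.1415]
eef_rot: [-180.0, 0.3, -179.2]
contact_force: [1.1, 0.1, -0.2]
gripper_width: 0.0876
gripper_force: 0.0
```

drive_tool(
  increments=[
    [[1, 0, -0.4, 0, 0], [1, 0, -0.8, 0, 0], [1, 0, -1, 0, 0], [1, 0, -1, 0, 0]],
  ],
)

```text
time_s: 7.78
tcp_pos: [0.4464, -0.2893, 0.1384]
eef_rot: [-180.0, 0.1, -179.4]
contact_force: [-0.9, -0.0, 0.5]
gripper_width: 0.0875
gripper_force: 0.0
```

Run:
```python
from h import *
st(); 
# check wrist calibration against picture w0
s=r.get_state(); m=camera_model("wrist"); R=cv2.Rodrigues(np.array(m["rvec"],float))[0];t=np.array(m["tvec"],float).ravel()
from scipy.spatial.transform import Rotation as Q
T=lambda p,e:(Q.from_euler("xyz",e,degrees=True).as_matrix(),np.array(p))
R1,p1=T(s["tcp_pos"],s["eef_rot"]);R0,p0=T([.4895,-.043,.2007],[180,0,-179.14])
A=R@R1; b=t+R@p1   # cam from tool
m0=dict(camera_matrix=m["camera_matrix"],rvec=cv2.Rodrigues(A@R0.T)[0],tvec=b-A@R0.T@p0)
print("w0 near corners",ray("wrist",[(201,222),(297,195)],.018,m0).round(3).tolist())
tp=np.array([[-.01,-.044,.011],[.0,-.044,.011],[.01,-.044,.011],[0,.044,.011]])
K=np.array(m["camera_matrix"],float);print("tips px",cv2.projectPoints(tp,cv2.Rodrigues(A)[0],b,K,None)[0][:,0].round(0).tolist())
im=capture("top");sc=capture("scene");np.save("t4.npy",im);np.save("s4.npy",sc)
a=cv2.resize(im[135:205,165:320],None,fx=5,fy=5,interpolation=cv2.INTER_CUBIC)
c=cv2.resize(sc[185:250,205:360],None,fx=5,fy=3.7,interpolation=cv2.INTER_CUBIC)
cv2.imwrite("pics/c4.png",np.vstack([a,c])[...,::-1])
```

```text
t 7.78 [ 0.4464 -0.2893  0.1384] [-1.7997e+02  6.0000e-02 -1.7942e+02] F [-0.9 -0.   0.5] 0.088
w0 near corners [[0.57, -0.119], [0.53, 0.008]]
tips px [[197.0, 229.0], [196.0, 216.0], [195.0, 203.0], [320.0, 216.0]]
```

View pics/c4.png

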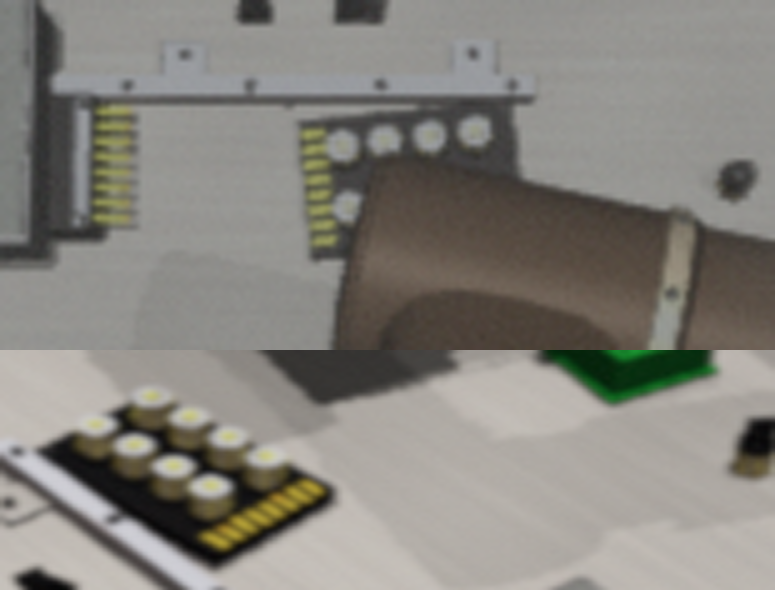

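Wrist calibration agrees with the top view. In the upper crop, the carrier corners are at (300,122), (313,258) and (514,103). It is still turned about 5°, with its far corner near the rail.

Run:
```python
from h import *
f=lambda p:(np.array(p,float)+.5)/5+[164.5,134.5]
c=ray("top",f([(300,122),(313,258),(514,103)]),.018);print("top",c.round(3).tolist()); u=c[0]-c[1];print(np.arctan2(u[1],u[0]),np.linalg.norm(u)); v=c[0]-c[2];print(np.arctan2(-v[0],v[1]),np.linalg.norm(v))
h=ray("top",f([(127,85),(513,85)]),.022);print("rail",h.round(4).tolist());
e=ray("top",f([(60,97),(535,97)]),.022);print("rail front edge",e.round(4).tolist())
b=ray("top",f([(92,160)]),.034);print("block",b, "end",ray("top",f([(535,88)]),.022))
g=lambda p:(np.array(p,float)-[0,350]+.5)/[5,3.7]+[204.5,184.5]
print("scene",ray("scene",g([(335,494),(215,565)]),.018).round(3).tolist(),ray("scene",g([(47,450)]),.018).round(3).tolist())
```

```text
top [[0.666, 0.023], [0.577, 0.013], [0.68, -0.116]]
0.11196469163211908 0.08970540001031521
0.10067726312716785 0.13963427066065245
rail [[0.6884, 0.1355], [0.691, -0.115]]
rail front edge [[0.68, 0.1787], [0.6832, -0.1293]]
block [[0.63648149 0.15478459]] end [[ 0.68920352 -0.12929647]]
scene [[0.583, 0.018], [0.673, 0.031]] [[0.676, -0.11]]
```

Cause found: the fully open fingertips swing up out of the way, so the pads rode over the carrier's edge against the bulbs. I'll close the gripper and push low instead. The carrier is now at about (0.6285, -0.0515), yaw 0.106.

drive_tool(
  increments=[
    [[-1, -0.1, 0.45, 0, 0], [-1, -0.2, 0.9, 0, 0], [-1, -0.2, 1, 0, 0]],
  ],
)

```text
time_s: 8.25
tcp_pos: [0.469, -0.164, 0.139]
eef_rot: [180.0, 0.1, -179.0]
contact_force: [-0.2, 0.1, -0.2]
gripper_width: 0.063
gripper_force: 0.0
```

drive_tool(
  increments=[
    [[-1, -0.1, 0.45, 0, 0], [-1, -0.2, 0.9, 0, 0], [-1, -0.3, 1, 0, 0], [-1, -0.3, 1, 0, 0]],
  ],
)

```text
time_s: 8.75
tcp_pos: [0.5032, -0.0457, 0.1386]
eef_rot: [-180.0, 0.0, -179.1]
contact_force: [0.8, 0.4, -1.1]
gripper_width: 0.0231
gripper_force: 0.0
```

drive_tool(
  increments=[
    [[-1, -0.15, 0.17, 0.3, 0], [-1, -0.15, 0.17, 0.6, 0], [-1, -0.15, 0.17, 0.7, 0], [-1, -0.15, 0.17, 0.7, 0]],
  ],
)

```text
time_s: 9.25
tcp_pos: [0.5197, -0.0271, 0.0543]
eef_rot: [-180.0, -0.1, -179.3]
contact_force: [0.7, 0.3, 0.5]
gripper_width: 0.0003
gripper_force: 0.0
```

Run:
```python
from h import *
st(); print(inc([.54,-.03,.017],-179.4))
```

```text
t 9.25 [ 0.5197 -0.0271  0.0543] [-1.7996e+02 -8.0000e-02 -1.7933e+02] F [0.7 0.3 0.5] 0.0
(array([-0.169, -0.026,  0.311]), np.float64(0.0002))
```

drive_tool(
  increments=[
    [[-1, 0, 0, 0.2, 0], [-1, 0, 0, 0.31, 0], [-1, -0.15, 0, 0.31, 0], [-1, -0.25, 0, 0.31, 0], [-1, -0.33, 0, 0.31, 0]],
  ],
)

```text
time_s: 9.88
tcp_pos: [0.5608, -0.0256, 0.0179]
eef_rot: [180.0, 0.1, -179.3]
contact_force: [-0.1, 0.1, 0.6]
gripper_width: 0.0006
gripper_force: 0.0
```

drive_tool(
  increments=[
    [[-1, -0.06, 0, 0, 0], [-1, -0.12, 0, 0, 0], [-1, -0.16, 0, 0, 0], [-1, -0.18, 0, 0, 0], [-1, -0.18, 0, 0, 0]],
  ],
)

```text
time_s: 10.5
tcp_pos: [0.5814, -0.0253, 0.0173]
eef_rot: [-180.0, -0.0, -179.3]
contact_force: [-0.6, 0.5, -0.4]
gripper_width: 0.0003
gripper_force: 0.0
```

drive_tool(
  increments=[
    [[-1, -0.02, 0, 0, 0], [-1, -0.04, 0, 0, 0], [-1, -0.05, 0, 0, 0], [-1, -0.05, 0, 0, 0]],
  ],
)

```text
time_s: 11.0
tcp_pos: [0.5869, -0.0252, 0.0172]
eef_rot: [180.0, -0.1, -179.3]
contact_force: [-2.1, 0.5, 1.3]
gripper_width: 0.0006
gripper_force: 1.7
```

drive_tool(
  increments=[
    [[-1, -0.02, 0, 0, 0], [-1, -0.03, 0, 0, 0], [-1, -0.03, 0, 0, 0]],
  ],
)

```text
time_s: 11.38
tcp_pos: [0.5913, -0.0251, 0.0173]
eef_rot: [180.0, 0.0, -179.3]
contact_force: [-2.1, 1.5, 0.5]
gripper_width: 0.0002
gripper_force: 0.9
```

drive_tool(
  increments=[
    [[-1, -0.02, 0, 0, 0], [-1, -0.03, 0, 0, 0], [-1, -0.03, 0, 0, 0]],
  ],
)

```text
time_s: 11.75
tcp_pos: [0.5949, -0.0252, 0.0173]
eef_rot: [180.0, 0.0, -179.3]
contact_force: [-1.3, 1.8, 0.7]
gripper_width: 0.0007
gripper_force: 0.8
```

Run:
```python
from h import *
st(); sc=capture("scene");np.save("s5.npy",sc);w=capture("wrist")
c=cv2.resize(sc[180:265,205:340],None,fx=4,fy=4,interpolation=cv2.INTER_CUBIC)
d=np.zeros((c.shape[0]+220,540,3),np.uint8);d[:c.shape[0]]=c;d[c.shape[0]:,:512]=w[150:370]
cv2.imwrite("pics/c5.png",d[...,::-1])
```

```text
t 11.75 [ 0.5949 -0.0252  0.0173] [ 1.8000e+02  1.0000e-02 -1.7928e+02] F [-1.3  1.8  0.7] 0.001
```

View pics/c5.png

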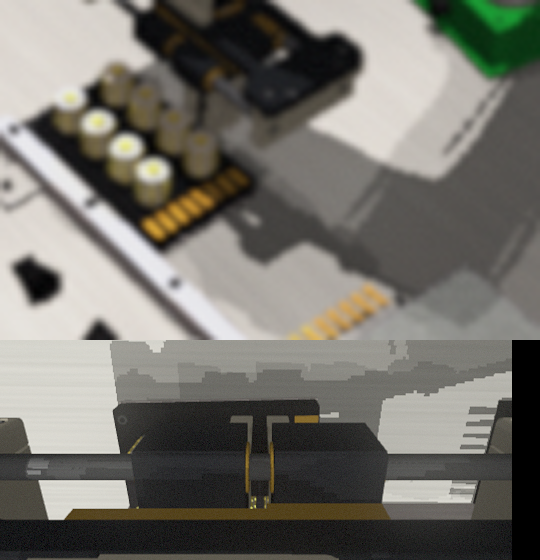

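The scene crop shows the carrier lying along the rail. The wrist crop shows its near edge level, from (115,405) to (318,402). I'll check whether the finger position agrees with that edge.

Run:
```python
from h import *
print("wrist near corners",ray("wrist",[(115,215),(318,212)],.018).round(4).tolist())
m=camera_model("scene")
pts=np.array([[.595+a,-.025+b,z] for z in(.006,.03,.06) for a in(-.01,.01) for b in(-.021,.021)])
q=cv2.projectPoints(pts,np.array(m["rvec"],float),np.array(m["tvec"],float),np.array(m["camera_matrix"],float),None)[0][:,0]
print(np.c_[pts,(q-[205,180])*4].round(3))
g=lambda p:np.array(p,float)/4+[205,180]
print("scene corners -x+y,+x+y",ray("scene",g([(256,183),(163,252)]),.018).round(3).tolist())
w=camera_model("wrist");pts=np.array([[.595+a,-.025,z] for z in(.006,.018,.03) for a in(-.01,0,.01)])
print(cv2.projectPoints(pts,np.array(w["rvec"],float),np.array(w["tvec"],float),np.array(w["camera_matrix"],float),None)[0][:,0].round(0).tolist())
R=cv2.Rodrigues(np.array(w["rvec"],float))[0];print("cam at",-R.T@np.array(w["tvec"],float).ravel(),"axis",R[2])
```

```text
wrist near corners [[0.5905, -0.1205], [0.5865, 0.0148]]
[[ 5.85000e-01 -4.60000e-02  6.00000e-03  2.02088e+02  1.33148e+02]
 [ 5.85000e-01 -4.00000e-03  6.00000e-03  2.41847e+02  1.68890e+02]
 [ 6.05000e-01 -4.60000e-02  6.00000e-03  1.78780e+02  1.46372e+02]
 [ 6.05000e-01 -4.00000e-03  6.00000e-03  2.18398e+02  1.82629e+02]
 [ 5.85000e-01 -4.60000e-02  3.00000e-02  2.02500e+02  1.07908e+02]
 [ 5.85000e-01 -4.00000e-03  3.00000e-02  2.42787e+02  1.43644e+02]
 [ 6.05000e-01 -4.60000e-02  3.00000e-02  1.78893e+02  1.21117e+02]
 [ 6.05000e-01 -4.00000e-03  3.00000e-02  2.19036e+02  1.57374e+02]
 [ 5.85000e-01 -4.60000e-02  6.00000e-02  2.03030e+02  7.54320e+01]
 [ 5.85000e-01 -4.00000e-03  6.00000e-02  2.43998e+02  1.11140e+02]
 [ 6.05000e-01 -4.60000e-02  6.00000e-02  1.79038e+02  8.86130e+01]
 [ 6.05000e-01 -4.00000e-03  6.00000e-02  2.19857e+02  1.24850e+02]]
scene corners -x+y,+x+y [[0.593, 0.02], [0.677, 0.029]]
[[258.0, 203.0], [258.0, 216.0], [258.0, 229.0], [258.0, 209.0], [258.0, 223.0], [258.0, 236.0], [258.0, 216.0], [258.0, 231.0], [258.0, 245.0]]
cam at [ 0.51443814 -0.02533436  0.20103205] axis [ 0.29540445  0.00425512 -0.95536281]
```

Camera geometry suggests the tips are higher than assumed and are pushing on the bulbs rather than the block. I'll retreat and feel for the bench.

drive_tool(
  increments=[
    [[-1, 0.1, 0, 0, 0], [-1, 0.2, 0, 0, 0], [-1, 0.35, 0, 0, 0], [-1, 0.35, 0, 0.04, 0], [-1, 0.35, 0, 0.04, 0]],
  ],
)

```text
time_s: 12.48
tcp_pos: [0.5528, -0.0256, 0.0125]
eef_rot: [-180.0, 0.0, -179.3]
contact_force: [0.7, 0.7, 0.2]
gripper_width: 0.0003
gripper_force: 0.0
```

drive_tool(
  increments=[
    [[-1, 0, 0, 0.01, 0], [-1, 0, 0, 0.02, 0], [-1, 0, 0, 0.03, 0], [-1, 0, 0, 0.03, 0]],
  ],
)

```text
time_s: 12.98
tcp_pos: [0.5526, -0.0257, 0.0087]
eef_rot: [-180.0, -0.0, -179.3]
contact_force: [0.4, -0.5, -0.2]
gripper_width: 0.0003
gripper_force: 0.0
```

drive_tool(
  increments=[
    [[-1, 0, 0, 0.015, 0], [-1, 0, 0, 0.03, 0], [-1, 0, 0, 0.045, 0], [-1, 0, 0, 0.045, 0]],
  ],
)

```text
time_s: 13.48
tcp_pos: [0.5525, -0.0257, 0.0033]
eef_rot: [-180.0, -0.0, -179.3]
contact_force: [-0.3, 1.0, -0.1]
gripper_width: 0.0005
gripper_force: 0.0
```

drive_tool(
  increments=[
    [[-1, 0, 0, 0.02, 0], [-1, 0, 0, 0.035, 0], [-1, 0, 0, 0.05, 0], [-1, 0, 0, 0.05, 0]],
  ],
)

```text
time_s: 13.98
tcp_pos: [0.5525, -0.0257, -0.0027]
eef_rot: [-180.0, -0.0, -179.3]
contact_force: [-0.1, -0.5, 0.1]
gripper_width: 0.0006
gripper_force: 0.0
```

drive_tool(
  increments=[
    [[-1, 0, 0, 0.02, 0], [-1, 0, 0, 0.04, 0], [-1, 0, 0, 0.06, 0], [-1, 0, 0, 0.06, 0]],
  ],
)

```text
time_s: 14.48
tcp_pos: [0.5524, -0.0257, -0.01]
eef_rot: [-180.0, -0.0, -179.3]
contact_force: [-0.1, -0.4, -0.3]
gripper_width: 0.0002
gripper_force: 0.0
```

drive_tool(
  increments=[
    [[-1, 0.1, 0, 0, 0], [-1, 0.1, 0, 0.03, 0], [-1, 0.1, 0, 0.06, 0], [-1, 0.1, 0, 0.08, 0], [-1, 0.1, 0, 0.08, 0]],
  ],
)

```text
time_s: 15.1
tcp_pos: [0.5406, -0.0259, -0.0196]
eef_rot: [-180.0, -0.0, -179.3]
contact_force: [-0.2, -0.3, -0.2]
gripper_width: 0.0006
gripper_force: 0.0
```

Run:
```python
from h import *
st(); w=camera_model("wrist"); s=r.get_state()
R=cv2.Rodrigues(np.array(w["rvec"],float))[0];t=np.array(w["tvec"],float).ravel()
print("cam",-R.T@t, "f",w["camera_matrix"][0][0])
# depth of finger tip in camera for 146 px / 88 mm, ray row 226 -> world
f=w["camera_matrix"][0][0]
for px in(146,150):
    Z=f*.088/px; K=np.array(w["camera_matrix"],float)
    p=np.linalg.inv(K)@[260,226,1]*Z; print(px,(R.T@(p-t)-s["tcp_pos"]).round(4))
```

```text
t 15.1 [ 0.5406 -0.0259 -0.0196] [-1.7999e+02 -3.0000e-02 -1.7928e+02] F [-0.2 -0.3 -0.2] 0.001
cam [ 0.4603149  -0.0260023   0.16414806] f 295.114307637764
146 [-0.0066  0.0013  0.0203]
150 [-0.0085  0.0013  0.0247]
```

The tips are about 20 mm behind the nominal TCP, so I'll push with TCP z at about -0.014.

drive_tool(
  increments=[
    [[-1, 0, 0, -0.047, 0], [-1, -0.1, 0, -0.047, 0], [-1, -0.2, 0, -0.047, 0], [-1, -0.26, 0, -0.047, 0], [-1, -0.28, 0, -0.047, 0]],
  ],
)

```text
time_s: 15.72
tcp_pos: [0.5747, -0.0255, -0.014]
eef_rot: [-180.0, -0.0, -179.3]
contact_force: [-0.5, 1.0, -0.1]
gripper_width: 0.0005
gripper_force: 0.0
```

drive_tool(
  increments=[
    [[-1, -0.02, 0, 0, 0], [-1, -0.04, 0, 0, 0], [-1, -0.055, 0, 0, 0], [-1, -0.055, 0, 0, 0]],
  ],
)

```text
time_s: 16.23
tcp_pos: [0.58, -0.0254, -0.0138]
eef_rot: [-180.0, -0.1, -179.3]
contact_force: [-2.6, 0.5, 0.6]
gripper_width: 0.001
gripper_force: 1.6
```

drive_tool(
  increments=[
    [[-1, -0.01, 0, 0, 0], [-1, -0.02, 0, 0, 0], [-1, -0.03, 0, 0, 0], [-1, -0.03, 0, 0, 0]],
  ],
)

```text
time_s: 16.73
tcp_pos: [0.5816, -0.0255, -0.0141]
eef_rot: [-180.0, -0.3, -179.3]
contact_force: [-9.5, 3.5, 6.5]
gripper_width: 0.0006
gripper_force: 5.1
```

The carrier is firm against the rail. Next I'll go round to its -y end.

drive_tool(
  increments=[
    [[-1, 0.1, 0, 0, 0], [-1, 0.3, 0, -0.1, 0], [-1, 0.35, 0, -0.5, 0], [-1, 0.35, 0, -0.9, 0], [-1, 0.35, 0, -0.9, 0]],
  ],
)

```text
time_s: 17.35
tcp_pos: [0.5459, -0.0252, 0.0989]
eef_rot: [179.9, 0.6, -179.2]
contact_force: [-0.0, -0.0, -0.9]
gripper_width: 0.0004
gripper_force: 0.0
```

drive_tool(
  increments=[
    [[-1, 0, -0.3, 0, -0.025], [-1, 0, -0.6, 0, -0.05], [-1, -0.1, -0.9, 0, -0.075], [-1, -0.2, -1, 0, -0.1], [-1, -0.2, -1, 0, -0.125]],
  ],
)

```text
time_s: 17.98
tcp_pos: [0.5686, -0.1468, 0.0934]
eef_rot: [-180.0, 0.0, -134.1]
contact_force: [-0.7, 0.5, 0.3]
gripper_width: 0.0005
gripper_force: 0.0
```

Run:
```python
from h import *
st(); print(inc([.632,-.170,.06],-89.4)); 
im=capture("top");m=np.uint8(im[130:205,210:300].max(2)<75);print(m.sum())
```

```text
t 17.98 [ 0.5686 -0.1468  0.0934] [-179.97    0.   -134.09] F [-0.7  0.5  0.3] 0.0
(array([-0.229, -0.514,  0.279]), np.float64(-0.1241))
2512
```

drive_tool(
  increments=[
    [[-1, -0.1, -0.2, 0, -0.025], [-1, -0.15, -0.35, 0.1, -0.05], [-1, -0.229, -0.514, 0.2, -0.075], [-1, -0.229, -0.514, 0.279, -0.1], [-1, -0.229, -0.514, 0.279, -0.1241]],
  ],
)

```text
time_s: 18.65
tcp_pos: [0.6307, -0.1688, 0.059]
eef_rot: [179.9, 0.0, -89.5]
contact_force: [0.8, -0.2, 0.7]
gripper_width: 0.0005
gripper_force: 0.0
```

drive_tool(
  increments=[
    [[-1, 0, 0, 0.3, 0], [-1, 0, 0, 0.55, 0], [-1, 0, 0, 0.617, 0], [-1, 0, 0, 0.617, 0]],
  ],
)

```text
time_s: 19.15
tcp_pos: [0.6313, -0.1689, -0.0134]
eef_rot: [180.0, -0.0, -89.6]
contact_force: [0.6, 0.1, 0.9]
gripper_width: 0.0003
gripper_force: 0.0
```

Run:
```python
from h import *
st(); print(inc([.631,-.132,-.014],-89.4));
```

```text
t 19.15 [ 0.6313 -0.1689 -0.0134] [ 1.7997e+02 -2.0000e-02 -8.9650e+01] F [0.6 0.1 0.9] 0.0
(array([-0.307,  0.   ,  0.005]), np.float64(-0.0007))
```

drive_tool(
  increments=[
    [[-1, -0.1, 0, 0, 0], [-1, -0.2, 0, 0, 0], [-1, -0.27, 0, 0, 0], [-1, -0.34, 0, 0, 0], [-1, -0.41, 0, 0, 0]],
  ],
)

```text
time_s: 19.77
tcp_pos: [0.6313, -0.1197, -0.0125]
eef_rot: [-180.0, -0.0, -89.6]
contact_force: [-1.2, -4.2, 4.5]
gripper_width: 0.0004
gripper_force: 3.0
```

drive_tool(
  increments=[
    [[-1, -0.08, 0, 0, 0], [-1, -0.16, 0, 0, 0], [-1, -0.24, 0, 0, 0], [-1, -0.32, 0, 0, 0], [-1, -0.4, 0, 0, 0]],
  ],
)

```text
time_s: 20.4
tcp_pos: [0.6307, -0.0719, -0.0126]
eef_rot: [-180.0, -0.0, -89.6]
contact_force: [-0.5, -5.8, 5.8]
gripper_width: 0.0004
gripper_force: 3.5
```

drive_tool(
  increments=[
    [[-1, -0.08, 0, 0, 0], [-1, -0.16, 0, 0, 0], [-1, -0.24, 0, 0, 0], [-1, -0.32, 0, 0, 0], [-1, -0.4, 0, 0, 0]],
  ],
)

```text
time_s: 21.02
tcp_pos: [0.6302, -0.024, -0.0126]
eef_rot: [180.0, -0.0, -89.6]
contact_force: [-0.9, -6.5, 7.4]
gripper_width: 0.0004
gripper_force: 3.8
```

Run:
```python
from h import *
st(); w=capture("wrist"); g=w.max(2)
# carrier -y end near edge in wrist image: print dark transitions per column
for c in(120,160,200,220,300,320,360,400):
    col=g[150:240,c]; d=np.where(np.diff((col<70).astype(int))!=0)[0]+150; print(c,d[:6])
```

```text
t 21.02 [ 0.6302 -0.024  -0.0126] [ 1.7999e+02 -5.0000e-02 -8.9610e+01] F [-0.9 -6.5  7.4] 0.0
120 []
160 [232]
200 [232]
220 [232]
300 [232]
320 [232]
360 [232]
400 []
```

drive_tool(
  increments=[
    [[-1, -0.04, 0, 0, 0], [-1, -0.08, 0, 0, 0], [-1, -0.12, 0, 0, 0], [-1, -0.15, 0, 0, 0], [-1, -0.17, 0, 0, 0]],
  ],
)

```text
time_s: 21.7
tcp_pos: [0.63, -0.0037, -0.0128]
eef_rot: [180.0, -0.0, -89.6]
contact_force: [-1.1, -5.9, 4.9]
gripper_width: 0.0007
gripper_force: 3.5
```

drive_tool(
  increments=[
    [[-1, -0.02, 0, 0, 0], [-1, -0.03, 0, 0, 0], [-1, -0.03, 0, 0, 0]],
  ],
)

```text
time_s: 22.08
tcp_pos: [0.6299, -0.0014, -0.0128]
eef_rot: [180.0, -0.1, -89.6]
contact_force: [1.0, -12.1, 4.5]
gripper_width: 0.0005
gripper_force: 6.1
```

drive_tool(
  increments=[
    [[-1, -0.01, 0, 0, 0], [-1, -0.015, 0, 0, 0], [-1, -0.015, 0, 0, 0]],
  ],
)

```text
time_s: 22.45
tcp_pos: [0.6299, -0.0012, -0.0127]
eef_rot: [179.9, -0.2, -89.6]
contact_force: [2.6, -19.1, 5.4]
gripper_width: 0.0005
gripper_force: 9.8
```

The carrier is at the block. I'll back off and re-seat it against the rail from the -x side, keeping this orientation.

drive_tool(
  increments=[
    [[-1, 0.1, 0, 0, 0], [-1, 0.3, 0, -0.1, 0], [-1, 0.3, 0, -0.5, 0], [-1, 0.3, 0, -0.9, 0], [-1, 0.3, 0, -0.9, 0]],
  ],
)

```text
time_s: 23.08
tcp_pos: [0.6332, -0.0331, 0.0991]
eef_rot: [-179.6, 0.1, -89.6]
contact_force: [0.8, -0.1, -0.5]
gripper_width: 0.0004
gripper_force: 0.0
```

drive_tool(
  increments=[
    [[-1, 0, 0.45, 0, 0], [-1, -0.3, 0.9, 0, 0], [-1, -0.7, 0.9, 0, 0], [-1, -0.9, 0.9, 0, 0], [-1, -0.9, 0.9, 0, 0]],
  ],
)

```text
time_s: 23.7
tcp_pos: [0.5212, 0.0752, 0.0943]
eef_rot: [180.0, 0.0, -89.5]
contact_force: [-0.2, -0.4, -0.5]
gripper_width: -0.0001
gripper_force: 0.0
```

Run:
```python
from h import *
st(); print(inc([.525,.072,-.014],-89.4)); im=capture("top");np.save("t6.npy",im)
W=im[...,:].min(2)
# bulb heads: bright blobs in carrier area
cs,_=cv2.findContours(np.uint8((im.min(2)>165))*255,cv2.RETR_EXTERNAL,cv2.CHAIN_APPROX_NONE)
for k in cs:
    a=cv2.contourArea(k);c,rad=cv2.minEnclosingCircle(k)
    if 8<a<60 and 150<c[0]<280 and 130<c[1]<210: M=k[:,0].mean(0);print(M.round(1),a,ray("top",M,.047).round(3))
```

```text
t 23.7 [0.5212 0.0752 0.0943] [ 1.7998e+02  4.0000e-02 -8.9470e+01] F [-0.2 -0.4 -0.5] -0.0
(array([ 0.027, -0.031,  0.903]), np.float64(-0.0002))
```

drive_tool(
  increments=[
    [[-1, 0.03, 0, 0.4, 0], [-1, 0.03, 0, 0.8, 0], [-1, 0.03, 0, 0.9, 0], [-1, 0.03, -0.1, 0.9, 0], [-1, 0.03, -0.25, 0.9, 0]],
  ],
)

```text
time_s: 24.38
tcp_pos: [0.5539, 0.0703, -0.0113]
eef_rot: [-179.9, 0.0, -89.6]
contact_force: [0.9, 0.6, -0.4]
gripper_width: 0.0005
gripper_force: 0.0
```

drive_tool(
  increments=[
    [[-1, 0, -0.05, 0, 0], [-1, 0, -0.1, 0, 0], [-1, 0, -0.14, 0, 0], [-1, 0, -0.14, 0, 0]],
  ],
)

```text
time_s: 24.88
tcp_pos: [0.5687, 0.0701, -0.0129]
eef_rot: [-180.0, 0.0, -89.6]
contact_force: [-0.4, -0.2, 0.2]
gripper_width: 0.0008
gripper_force: 0.0
```

drive_tool(
  increments=[
    [[-1, 0, -0.02, 0, 0], [-1, 0, -0.04, 0, 0], [-1, 0, -0.04, 0, 0]],
  ],
)

```text
time_s: 25.25
tcp_pos: [0.5733, 0.0702, -0.0132]
eef_rot: [180.0, -0.0, -89.6]
contact_force: [0.0, 0.2, 0.7]
gripper_width: 0.0001
gripper_force: 0.0
```

drive_tool(
  increments=[
    [[-1, 0, -0.02, 0, 0], [-1, 0, -0.03, 0, 0], [-1, 0, -0.03, 0, 0]],
  ],
)

```text
time_s: 25.62
tcp_pos: [0.5755, 0.0699, -0.0135]
eef_rot: [179.9, -0.0, -89.6]
contact_force: [-4.6, 1.8, 2.6]
gripper_width: 0.0005
gripper_force: 2.4
```

drive_tool(
  increments=[
    [[-1, 0, -0.015, 0, 0], [-1, 0, -0.03, 0, 0], [-1, 0, -0.03, 0, 0]],
  ],
)

```text
time_s: 26.0
tcp_pos: [0.5755, 0.0693, -0.0141]
eef_rot: [179.5, -0.1, -89.7]
contact_force: [-15.1, 5.4, 10.2]
gripper_width: 0.0007
gripper_force: 7.7
```

Hard stop on the rail. I'll retreat and check the result from the hover point above the button.

drive_tool(
  increments=[
    [[-1, 0, 0.05, 0, 0], [-1, 0, 0.3, 0, 0], [-1, 0, 0.33, -0.4, 0], [-1, 0, 0.33, -0.8, 0], [-1, 0, 0.33, -1, 0]],
  ],
)

```text
time_s: 26.62
tcp_pos: [0.5425, 0.0705, 0.11]
eef_rot: [-179.7, 0.1, -89.6]
contact_force: [0.6, 0.3, -0.1]
gripper_width: 0.0003
gripper_force: 0.0
```

drive_tool(
  increments=[
    [[-1, -0.3, 0.3, 0, 0], [-1, -0.6, 0.6, 0, 0], [-1, -0.95, 0.95, 0, 0], [-1, -0.95, 0.95, 0, 0]],
  ],
)

```text
time_s: 27.12
tcp_pos: [0.4245, 0.1857, 0.1075]
eef_rot: [-179.9, 0.1, -89.3]
contact_force: [0.0, 0.4, -0.1]
gripper_width: 0.0004
gripper_force: 0.0
```

drive_tool(
  increments=[
    [[-1, -0.4, 0.05, 0, 0], [-1, -0.8, 0.05, 0, 0], [-1, -0.97, 0.05, 0, 0], [-1, -0.97, 0.05, 0, 0]],
  ],
)

```text
time_s: 27.62
tcp_pos: [0.4197, 0.3002, 0.1065]
eef_rot: [-180.0, -0.0, -89.6]
contact_force: [-0.8, 0.2, 0.5]
gripper_width: 0.0006
gripper_force: 0.0
```

Run:
```python
from h import *
st(); print(inc([.411,.302,.08],-89.4)); im=capture("top");np.save("t7.npy",im);sc=capture("scene");np.save("s7.npy",sc)
def bulbs(im,n,x0,x1,y0,y1):
    h=cv2.cvtColor(im,cv2.COLOR_RGB2GRAY); c=cv2.resize(h[y0:y1,x0:x1],None,fx=4,fy=4,interpolation=cv2.INTER_CUBIC)
    t=cv2.createCLAHE(2).apply(c)*0+c; q=cv2.HoughCircles(c,cv2.HOUGH_GRADIENT,1,22,param1=80,param2=9,minRadius=11,maxRadius=18)
    if q is None: print("none");return
    p=(q[0,:,:2]+.5)/4+[x0-.5,y0-.5]; print(n,np.c_[p,q[0,:,2],ray(n,p,.047)].round(3)[:14])
bulbs(np.load("top0.npy"),"top",215,275,158,205)
bulbs(im,"top",180,240,150,195)
```

```text
t 27.62 [0.4197 0.3002 0.1065] [-1.800e+02 -1.000e-02 -8.956e+01] F [-0.8  0.2  0.5] 0.001
(array([-0.016,  0.072,  0.221]), np.float64(-0.0004))
top [[ 2.3350e+02  1.8875e+02  1.2200e+01  5.6500e-01 -9.0000e-03]
 [ 2.4650e+02  1.7175e+02  1.3400e+01  6.2000e-01 -4.9000e-02]
 [ 2.4175e+02  1.8650e+02  1.2500e+01  5.7200e-01 -3.5000e-02]
 [ 2.5525e+02  1.6900e+02  1.2700e+01  6.2900e-01 -7.7000e-02]
 [ 2.5900e+02  1.8100e+02  1.2500e+01  5.9000e-01 -8.9000e-02]
 [ 2.2975e+02  1.7650e+02  1.1800e+01  6.0400e-01  4.0000e-03]
 [ 2.5075e+02  1.8375e+02  1.2200e+01  5.8100e-01 -6.3000e-02]
 [ 2.2375e+02  1.7925e+02  1.1800e+01  5.9500e-01  2.3000e-02]
 [ 2.3825e+02  1.7450e+02  1.4100e+01  6.1000e-01 -2.3000e-02]
 [ 2.2750e+02  1.8950e+02  1.3800e+01  5.6200e-01  1.0000e-02]
 [ 2.2900e+02  1.9625e+02  1.6100e+01  5.4100e-01  5.0000e-03]
 [ 2.2275e+02  1.7300e+02  1.4100e+01  6.1500e-01  2.6000e-02]]
top [[2.0100e+02 1.7250e+02 1.3200e+01 6.1600e-01 9.5000e-02]
 [1.9300e+02 1.6000e+02 1.2200e+01 6.5600e-01 1.2200e-01]
 [1.8625e+02 1.6575e+02 1.6300e+01 6.3700e-01 1.4200e-01]
 [2.1925e+02 1.7275e+02 1.3800e+01 6.1500e-01 3.7000e-02]
 [2.1950e+02 1.5975e+02 1.3400e+01 6.5700e-01 3.7000e-02]
 [2.0125e+02 1.5975e+02 1.2200e+01 6.5700e-01 9.5000e-02]
 [2.1050e+02 1.7275e+02 1.2200e+01 6.1500e-01 6.5000e-02]
 [2.1025e+02 1.6025e+02 1.3200e+01 6.5500e-01 6.7000e-02]
 [1.9175e+02 1.7200e+02 1.6300e+01 6.1700e-01 1.2400e-01]
 [1.8575e+02 1.7125e+02 1.7400e+01 6.1900e-01 1.4400e-01]
 [1.8600e+02 1.5800e+02 1.6200e+01 6.6200e-01 1.4400e-01]]
```

Averaging the eight bulb centres puts the carrier at about (0.636, 0.080), which matches home to within measuring error. As insurance I'll repeat a light push towards the block before pressing.

drive_tool(
  increments=[
    [[-1, 0.35, -0.2, 0, 0], [-1, 0.7, -0.4, 0, 0], [-1, 0.98, -0.59, 0, 0]],
  ],
)

```text
time_s: 28.1
tcp_pos: [0.4912, 0.1796, 0.1071]
eef_rot: [-180.0, 0.0, -89.7]
contact_force: [0.6, 1.1, 0.0]
gripper_width: 0.0003
gripper_force: 0.0
```

drive_tool(
  increments=[
    [[-1, 0.35, -0.2, 0, 0], [-1, 0.7, -0.4, 0, 0], [-1, 0.98, -0.59, 0, 0]],
  ],
)

```text
time_s: 28.48
tcp_pos: [0.5626, 0.0621, 0.107]
eef_rot: [-180.0, 0.0, -89.7]
contact_force: [0.6, 0.2, 0.6]
gripper_width: 0.0005
gripper_force: 0.0
```

drive_tool(
  increments=[
    [[-1, 0.35, -0.2, 0, 0], [-1, 0.7, -0.4, 0, 0], [-1, 0.98, -0.59, 0, 0], [-1, 0.98, -0.59, 0, 0]],
  ],
)

```text
time_s: 28.98
tcp_pos: [0.6342, -0.0557, 0.1063]
eef_rot: [180.0, -0.0, -89.9]
contact_force: [-0.2, 0.1, 0.3]
gripper_width: 0.0005
gripper_force: 0.0
```

Run:
```python
from h import *
st(); print(inc([.632,-.045,-.014],-89.4))
```

```text
t 28.98 [ 0.6342 -0.0557  0.1063] [ 1.7996e+02 -2.0000e-02 -8.9870e+01] F [-0.2  0.1  0.3] 0.0
(array([-0.089,  0.018,  1.003]), np.float64(-0.0013))
```

drive_tool(
  increments=[
    [[-1, 0, 0, 0.4, 0], [-1, 0, 0, 0.8, 0], [-1, 0, 0, 1, 0], [-1, -0.15, 0, 1, 0], [-1, -0.3, 0, 1, 0]],
  ],
)

```text
time_s: 29.6
tcp_pos: [0.6342, -0.015, -0.0121]
eef_rot: [-179.9, 0.0, -89.6]
contact_force: [0.2, 0.2, 0.3]
gripper_width: 0.0005
gripper_force: 0.0
```

drive_tool(
  increments=[
    [[-1, -0.04, 0, 0, 0], [-1, -0.08, 0, 0, 0], [-1, -0.11, 0, 0, 0], [-1, -0.13, 0, 0, 0], [-1, -0.13, 0, 0, 0]],
  ],
)

```text
time_s: 30.22
tcp_pos: [0.6339, -0.0015, -0.0127]
eef_rot: [-180.0, -0.1, -89.6]
contact_force: [0.5, -5.2, 2.6]
gripper_width: 0.0004
gripper_force: 3.0
```

drive_tool(
  increments=[
    [[-1, -0.008, 0, 0, 0], [-1, -0.012, 0, 0, 0], [-1, -0.012, 0, 0, 0]],
  ],
)

```text
time_s: 30.6
tcp_pos: [0.6338, -0.0013, -0.0127]
eef_rot: [180.0, -0.1, -89.6]
contact_force: [2.2, -10.7, 2.7]
gripper_width: 0.0001
gripper_force: 5.8
```

drive_tool(
  increments=[
    [[-1, 0.05, 0, 0, 0], [-1, 0.25, 0, 0, 0], [-1, 0.3, 0, -0.4, 0], [-1, 0.3, 0, -0.8, 0], [-1, 0.3, 0, -1, 0]],
  ],
)

```text
time_s: 31.22
tcp_pos: [0.6352, -0.0349, 0.1099]
eef_rot: [-179.8, 0.0, -89.6]
contact_force: [0.7, 0.6, -0.6]
gripper_width: 0.0006
gripper_force: 0.0
```

drive_tool(
  increments=[
    [[-1, -0.35, 0.2, 0, 0], [-1, -0.7, 0.4, 0, 0], [-1, -0.98, 0.6, 0, 0]],
  ],
)

```text
time_s: 31.6
tcp_pos: [0.5603, 0.0835, 0.1069]
eef_rot: [-180.0, 0.0, -89.6]
contact_force: [0.7, 0.4, 0.9]
gripper_width: 0.0003
gripper_force: 0.0
```

drive_tool(
  increments=[
    [[-1, -0.35, 0.2, 0, 0], [-1, -0.7, 0.4, 0, 0], [-1, -0.98, 0.6, 0, 0]],
  ],
)

```text
time_s: 31.98
tcp_pos: [0.4875, 0.2009, 0.107]
eef_rot: [-180.0, 0.0, -89.6]
contact_force: [-0.2, 0.9, 0.3]
gripper_width: 0.0006
gripper_force: 0.0
```

drive_tool(
  increments=[
    [[-1, -0.35, 0.2, 0, 0], [-1, -0.7, 0.4, 0, 0], [-1, -0.9, 0.6, 0, 0], [-1, -0.9, 0.6, 0, 0]],
  ],
)

```text
time_s: 32.48
tcp_pos: [0.4143, 0.3084, 0.1069]
eef_rot: [180.0, 0.0, -89.4]
contact_force: [0.1, -0.2, 0.8]
gripper_width: 0.0002
gripper_force: 0.0
```

Run:
```python
from h import *
st(); print(inc([.411,.301,.075],-89.4)); im=capture("top");np.save("t8.npy",im)
c=cv2.resize(cv2.cvtColor(im,cv2.COLOR_RGB2GRAY)[150:195,180:240],None,fx=4,fy=4,interpolation=cv2.INTER_CUBIC)
q=cv2.HoughCircles(c,cv2.HOUGH_GRADIENT,1,22,param1=80,param2=9,minRadius=11,maxRadius=15)
p=(q[0,:,:2]+.5)/4+[179.5,149.5];P=ray("top",p,.047);P=P[(P[:,1]<.135)];print(P.round(3).tolist())
# button centre refined in both views (initial pictures)
for n,(u,v) in (("top",(131,237)),("scene",(404,248))):
    g=np.load(n+"0.npy").max(2).astype(float);w=np.clip(80-g[v-7:v+8,u-7:u+8],0,None)
    Y,X=np.mgrid[v-7:v+8,u-7:u+8]; c=((X*w).sum()/w.sum(),(Y*w).sum()/w.sum()); print(n,c,ray(n,c,.067))
```

```text
t 32.48 [0.4143 0.3084 0.1069] [ 1.7999e+02  4.0000e-02 -8.9450e+01] F [ 0.1 -0.2  0.8] 0.0
(array([0.061, 0.028, 0.266]), np.float64(-0.0001))
[[0.656, 0.095], [0.616, 0.066], [0.657, 0.037], [0.616, 0.094], [0.615, 0.037], [0.656, 0.066], [0.615, 0.122], [0.655, 0.122]]
top (np.float64(131.01233183856502), np.float64(237.05156950672645)) [[0.40946836 0.30186839]]
scene (np.float64(404.43196620313324), np.float64(246.74388311916917)) [[0.41518995 0.30374313]]
```

The carrier still reads (0.636, 0.080) and square. Now the button, at about (0.411, 0.302).

drive_tool(
  increments=[
    [[-1, 0.052, 0.028, 0, 0], [-1, 0.052, 0.028, 0.2, 0], [-1, 0.052, 0.028, 0.35, 0], [-1, 0.052, 0.028, 0.45, 0], [-1, 0.052, 0.028, 0.45, 0]],
  ],
)

```text
time_s: 33.15
tcp_pos: [0.4122, 0.2995, 0.0522]
eef_rot: [179.9, -0.1, -89.7]
contact_force: [0.1, 0.4, 0.6]
gripper_width: 0.0002
gripper_force: 0.0
```

drive_tool(
  increments=[
    [[-1, 0, 0, 0.02, 0], [-1, 0, 0, 0.04, 0], [-1, 0, 0, 0.06, 0], [-1, 0, 0, 0.06, 0]],
  ],
)

```text
time_s: 33.65
tcp_pos: [0.4122, 0.3006, 0.0456]
eef_rot: [180.0, -0.0, -89.6]
contact_force: [0.1, 0.6, -0.3]
gripper_width: 0.0005
gripper_force: 0.0
```

drive_tool(
  increments=[
    [[-1, 0, 0, 0.015, 0], [-1, 0, 0, 0.03, 0], [-1, 0, 0, 0.04, 0], [-1, 0, 0, 0.04, 0]],
  ],
)

```text
time_s: 34.15
tcp_pos: [0.4123, 0.3007, 0.0409]
eef_rot: [-180.0, -0.0, -89.6]
contact_force: [-0.2, 0.8, 1.0]
gripper_width: 0.0005
gripper_force: 1.0
```

drive_tool(
  increments=[
    [[-1, 0, 0, 0.015, 0], [-1, 0, 0, 0.03, 0], [-1, 0, 0, 0.042, 0], [-1, 0, 0, 0.042, 0]],
  ],
)

```text
time_s: 34.65
tcp_pos: [0.4124, 0.3007, 0.0359]
eef_rot: [-180.0, 0.0, -89.6]
contact_force: [-1.4, 0.1, 4.3]
gripper_width: 0.0004
gripper_force: 2.4
```

drive_tool(
  increments=[
    [[-1, 0, 0, 0.01, 0], [-1, 0, 0, 0.02, 0], [-1, 0, 0, 0.025, 0], [-1, 0, 0, 0.025, 0]],
  ],
)

```text
time_s: 35.15
tcp_pos: [0.4126, 0.3008, 0.0354]
eef_rot: [-179.9, 0.0, -89.5]
contact_force: [-10.7, -5.0, 32.0]
gripper_width: 0.0003
gripper_force: 16.3
```

The button is fully down, having travelled 6 mm to a hard stop. Releasing.

drive_tool(
  increments=[
    [[-1, 0, 0, -0.05, 0], [-1, 0, 0, -0.3, 0], [-1, 0, 0, -0.6, 0], [-1, 0, 0, -0.7, 0], [-1, 0, 0, -0.7, 0]],
  ],
)

```text
time_s: 35.78
tcp_pos: [0.4124, 0.3009, 0.1171]
eef_rot: [-180.0, 0.1, -89.6]
contact_force: [0.1, -1.1, -0.8]
gripper_width: 0.0006
gripper_force: 0.0
```

Run:
```python
from h import *
st(); print(job.close_job())
```

```text
t 35.77 [0.4124 0.3009 0.1171] [-1.7997e+02  7.0000e-02 -8.9620e+01] F [ 0.1 -1.1 -0.8] 0.001
the job is handed in; nothing more can be done
None
```

The carrier was pushed home against both the rail and the block, the larger button was pressed to its stop and released, and the job was handed in at 35.8 s; `close_job()` gave no verdict.

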